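# Pack up a sagging waveguide

## Robot

A 6-joint arm with a two-finger parallel gripper is mounted at the origin on the work surface. World frame = base frame: x ahead of the robot, y to its left, z up, the work surface at z = 0. Lengths are in m, angles in rad, forces in N, time in s.
With the tool pointing down it reaches from about 0.35 to 0.975 m from the base axis. Payload 4.9 kg.
Tool frame: the origin (TCP) lies between the finger pads; the fingertips stand 14 mm ahead of it and the grasp point (between the pads) lies 5 mm behind it; z points along the fingers, y is the line along which they close (so a half turn about z gives the same grasp; the last joint's range is limited). The gripper opens to 85 mm and grips with 20 to 120 N. Pads are 22 mm wide; open, the fingers measure 114 mm over their backs; the gripper's body (76 mm by 85 mm) begins 54 mm behind the grasp point. The pads swing forward as they close: fully open they stand 13 mm farther back than shut.
Start: joints at [1.165, 0.053, 1.613, -0, 1.476, -0.119], TCP at [0.177, 0.599, 0.245] pointing down, gripper open.
Joint ranges: [-3.01, 3.01], [-1.01, 2.22], [0.06, 2.58], [-1.02, 4.17], [0.09, 2.62], [-3.14, 3.14]. Speed limits (rad/s): [2.57, 2.57, 3.14, 3.14, 3.14, 3.14].

## Interface

Orientations are given as a 3x3 rotation matrix whose columns are the frame's x, y, z axes.
In Python, from cell import manip, set_gripper, planner, optics, ticket, status gives the robot as it stands. Calls block until the motion is done:
- manip.goto(position, orientation): joint-space move of the TCP to a pose.
- manip.move_l(position, rate=0.15, ori=None): straight line of the TCP; ori=None keeps the orientation; rate is the mean speed in m/s.
- manip.movej(angles): joint-space move.
- set_gripper(opening): finger opening in m; the grip force is fixed at half the most; returns when the fingers have stopped.
- manip.dwell(seconds).
- planner.inverse_kinematics(position, orientation): joint angles nearest the present ones, or None.
- optics.get_image(name): name is "scene" or "top" or "wrist"; returns (picture, depth): 400x640x3 uint8, red, green, blue; 400x640 float32, m along the optical axis (not along the pixel's ray), 0 where there is no reading.
- optics.camera_info(name): a dict with "fx", "fy", "cx", "cy" (pixels), "k1" (the pictures are not rectified: a ray, as slopes to the right and down, at radius r is drawn at 1 + k1 r^2 times it, then the intrinsics apply), "T" (4x4, takes a point from camera to world coordinates). Camera axes: x right, y up, looking along -z (the intrinsics and any distortion apply to the point x, -y, -z); pixel columns grow to the right and rows downward; lengths in m; the calibration is good to about 2 mm. A picture is of the moment at which its call begins: read the wrist's pose just before it. camera_info takes no time and is no camera call; for the wrist camera it gives the pose at the moment of the call.
A pose or a line that the arm cannot do raises manip.PlanningError and nothing moves.
- ticket.job_done(): hands the job in; it is judged then, once.
Trained networks look in the newest picture that a camera, given by its name, has taken for a name from the list of things; names that differ only in an ending like _2 or _b are one class to them, and where a whole thing is asked for, a point or a joint stands for the part that bears it (a point fixed in the world has none). Each returns a list of dicts, best first, with "p" (0 to 1); they miss things now and then, are a little off and sometimes report something else, mostly with a low value. They report only what shows in the picture. A call takes as long as a camera call. They do not tell look-alikes from the thing itself.
- optics.look_for(target, camera): "rect" ([left, top, right, bottom] in pixels, round what is visible of it).
Readings, each from a call of its own:
- status.current_time(): time.
- status.current_qpos(): joint angles.
- status.current_qd(): joint speeds.
- status.current_joint_torque(): joint torques, N m.
- status.current_eef_pos(): TCP position.
- status.current_orientation(): TCP orientation.
- status.current_force(): force on the tool from outside, world axes, zero at the start.
- status.current_torque(): the same for the moment, N m.
- status.current_finger_gap(): finger opening in m.
- status.current_gripper_force(): force on a finger pad.
Only numpy, scipy, OpenCV 4.12 (cv2) and the standard library are available. Lean on these libraries where they do the work, as an engineer would, in place of code of your own. Each camera call takes 0.05 s, during which the arm holds its last target. There are 200 camera calls.

## Task

The brass waveguide is joined only finger-tight at its stand and hangs clear of the timber block below it: lay one packer, or two on top of each other, flat on the block under the waveguide, as the gap needs so that the wedge can take up the rest, then slide the wedge thin end first along the top of them from the side where the block sticks out (the robot's side), until you feel it bear snugly on the waveguide, without levering the waveguide up or pressing it down. Finish holding: hold the wedge pushed in so that it goes on bearing, and do not let go, because a colleague will now tighten the flange screws. Leave the bottle, spanner, brush and coaxial load where they are.

Things in the scene. Friction and masses are not known exactly. Their poses are not given: they have to be found in the camera images.
- block: timber prop block, fixed: 160 mm along its x, 90 mm along its y, 90 mm high. Origin: centre of its underside. Its x axis points away from the robot (yaw within 0.25 rad); packers and wedge go in along +x. The waveguide crosses over the far part of its top (block x +32 to +58 mm), along the block's y; the 112 mm of its top on the robot's side is open above.
- block_top (a point): point on the block's top face (90 mm above the table) straight below the middle of the waveguide: block x +45 mm, y 0. Packers, then the wedge, are stacked here.
- guide: straight brass waveguide tube, 25.4 mm wide, 12.7 mm high, along the block's y, with 41 mm square flanges at both ends (they stand out 14 mm all round). Free end 75 mm to the right (block -y) of the block's centre; other end 149 mm to its left, finger-tight on a stand. Over the block it gives about 1 mm up or down for each 5 N. Origin: underside, at the joint by the stand.
- guide_under (a point): middle of the waveguide's underside straight above block_top. Its height less that of block_top is the gap to be packed, 15 to 24 mm. The stand that carries the other end is centred 210 mm to the left (+y) of the block's centre line, with a 110 mm square base, and reaches 150 mm above the table.
- packer1: flat wooden packer, 120 mm (its x) by 40 mm (its y), 6 mm thick, lying on the mat (mat top 2 mm above the table). Origin: centre of its underside. One packer suits gaps up to about 18 mm, two larger ones. In place it lies lengthwise along block x, its middle near the block's middle, so that it reaches right under the waveguide.
- packer2: second packer, the same as packer1.
- wedge: plain wooden wedge lying on the mat, 120 mm (its x) by 30 mm (its y): 21 mm thick at its back (x -60 mm), tapering evenly to 3 mm at its thin end (x +60 mm), underside flat. Origin: centre of its underside. Grip it across its width at the back end, to keep the fingers clear of the waveguide, which it meets at block x +32 mm. Friction is about 0.6: the push is about 1.3 times the bearing force.
- wedge_tip (a point): middle of the lower edge of the wedge's thin end.
- bottle: bystander: small clear bottle with white cap, 54 mm wide, 130 mm tall. Origin: centre of its underside.
- spanner: bystander: steel open-end spanner 150 mm long, lying flat. Origin: middle of its underside.
- brush: bystander: small brush with yellow handle, 150 mm long, lying flat. Origin: middle of its underside.
- load: bystander: steel coaxial load, 22 mm in diameter, 40 mm tall, standing. Origin: centre of its underside.
There are look-alikes about, which are no part of the job. Leave any orange or red look-alike of the packer1 alone.

How it is judged:
On the way, in this order (a step that is already met when the one before it is completed fails the run):
1. a packer lies flat on the block, under the waveguide (((contact force between packer1 and block above 0.03 N and angle between packer1's own z axis and vertical below 0.08 rad and x of packer1 in the frame of block between -0.015 and 0.06 m and y of packer1 in the frame of block between -0.035 and 0.035 m) or (contact force between packer2 and block above 0.03 N and angle between packer2's own z axis and vertical below 0.08 rad and x of packer2 in the frame of block between -0.015 and 0.06 m and y of packer2 in the frame of block between -0.035 and 0.035 m))), for 0.2 s.
2. the wedge, on top of a packer, bears on the waveguide (contact force between wedge and guide above 1.5 N and (contact force between wedge and packer1 above 0.5 N or contact force between wedge and packer2 above 0.5 N)), for 0.2 s.
At the end, for the whole second after the job is handed in: The wedge lies flat (0.1 rad) on a packer and bears on the waveguide (over 1.5 N); the packers lie flat on the block and pass the load to it (over 0.8 N); the waveguide is within 4 mm of where it hung and not touched by the arm; the fingers still hold the wedge, at rest (contact force between wedge and guide above 1.5 N and distance of guide_under from where it was at the start of the episode below 0.004 m and ((contact force between wedge and packer1 above 0.8 N and angle between packer1's own z axis and vertical below 0.08 rad and x of packer1 in the frame of block between -0.015 and 0.06 m and y of packer1 in the frame of block between -0.035 and 0.035 m) or (contact force between wedge and packer2 above 0.8 N and angle between packer2's own z axis and vertical below 0.08 rad and x of packer2 in the frame of block between -0.015 and 0.06 m and y of packer2 in the frame of block between -0.035 and 0.035 m)) and contact force between any of packer1, packer2 and block above 0.8 N and x of wedge_tip in the frame of block above 0.034 m and angle between wedge's own z axis and vertical below 0.1 rad and contact force between the fingers and wedge above 1 N and contact force between the arm and guide below 0.5 N and linear speed of wedge below 0.01 m/s); the arm keeps its last pose, push and grip.
It fails at once if the waveguide over the block was forced more than 6 mm out of place (distance of guide_under from where it was at the start of the episode above 0.006 m).
It fails at once if a bystander was moved by more than 25 mm (distance of any of bottle, spanner, brush, load from where it was at the start of the episode above 0.025 m).
It also fails if it takes over 69 s, if anything falls off the work surface, if the arm or the gripper's body presses on something with over 40 N, if the wrist force passes 120 N, or if a joint passes its speed limit or range.

## Working session

There is one attempt and no reset: what is moved stays moved. The work goes in short steps, each a Python script; the robot and the scene stay as the last script left them, time stands still between calls to the robot, and variables do not carry over. Pictures are saved under pics/ and viewed, at most 10 in all, crops included, and the job is handed in when it is done.

```bash
ls; mkdir -p pics
cat > h.py <<'E'
import numpy as np, cv2
from cell import manip, set_gripper, planner, optics, ticket, status
def px2w(cam,info,u,v,d=None,z=None):
    u=np.atleast_1d(np.float64(u));v=np.atleast_1d(np.float64(v))
    K=np.array([[info['fx'],0,info['cx']],[0,info['fy'],info['cy']],[0,0,1]])
    p=cv2.undistortPoints(np.stack([u,v],1)[:,None],K,np.array([info['k1'],0,0,0,0]))[:,0]
    r=np.stack([p[:,0],-p[:,1],-np.ones(len(p))],1)@info['T'][:3,:3].T
    o=info['T'][:3,3]
    if d is not None: return o+r*np.atleast_1d(d)[:,None]
    return o+r*((z-o[2])/r[:,2])[:,None]
def cloud(cam):
    info=optics.camera_info(cam); im,dp=optics.get_image(cam)
    v,u=np.mgrid[:400,:640]
    P=px2w(cam,info,u.ravel(),v.ravel(),d=dp.ravel().astype(float)).reshape(400,640,3)
    P[dp<=0]=np.nan
    return im,dp,P
def save(im,n): cv2.imwrite('pics/'+n,cv2.cvtColor(im,cv2.COLOR_RGB2BGR))
E
python3 - <<'E'
from h import *
for c in ['scene','top']:
    im,dp,P=cloud(c); save(im,c+'.png'); np.savez(c+'.npz',im=im,P=P)
    i=optics.camera_info(c); print(c,{k:i[k] for k in('fx','fy','k1')},i['T'].round(3).tolist())
    for n in ['block','guide','packer1','wedge','bottle','spanner','brush','load']:
        for r in optics.look_for(n,c):
            l,t,rr,b=[int(x) for x in r['rect']]
            q=P[max(t,0):b,max(l,0):rr].reshape(-1,3)
            print(n,round(r['p'],2),[l,t,rr,b],np.nanmedian(q,0).round(3), im[(t+b)//2,(l+rr)//2])
print(status.current_time())
E
```

```text
pics
scene {'fx': 449.6205594741093, 'fy': 449.6205594741093, 'k1': 0.01656268799091023} [[-0.778, -0.477, 0.41, 0.989], [0.628, -0.576, 0.523, 0.527], [-0.013, 0.664, 0.747, 0.943], [0.0, 0.0, 0.0, 1.0]]
block 0.89 [273, 201, 349, 269] [0.596 0.011 0.087] [177 146 110]
guide 0.71 [276, 193, 331, 276] [ 0.626 -0.001  0.088] [191 168 104]
packer1 0.76 [219, 144, 260, 171] [ 0.554 -0.396  0.003] [181 151 113]
packer1 0.71 [262, 154, 301, 176] [ 0.475 -0.288  0.004] [181 152 114]
packer1 0.66 [366, 196, 391, 234] [0.386 0.032 0.004] [188 125  72]
packer1 0.53 [310, 103, 327, 124] [ 0.235 -0.409  0.005] [182  61  61]
wedge 0.89 [285, 164, 319, 195] [ 0.465 -0.197  0.004] [189 162 122]
bottle 0.96 [206, 187, 230, 229] [ 0.729 -0.209  0.051] [175 176 168]
bottle 0.6 [260, 153, 299, 178] [ 0.481 -0.291  0.004] [182 151 114]
spanner 0.86 [213, 267, 272, 294] [ 0.779 -0.032  0.001] [161 161 157]
brush 0.9 [422, 272, 449, 336] [0.476 0.304 0.01 ] [151 152 148]
top {'fx': 365.8114946822649, 'fy': 365.8114946822649, 'k1': -0.0006567050499820295} [[-0.009, 0.992, -0.129, 0.403], [-1.0, -0.009, 0.
[... 528 characters left out ...]
0.003] [180 133  40]
wedge 0.69 [371, 201, 389, 244] [ 0.474 -0.192  0.009] [178 144  90]
bottle 0.63 [379, 108, 401, 141] [ 0.717 -0.215  0.072] [151 148 140]
bottle 0.42 [439, 174, 463, 218] [ 0.544 -0.386  0.007] [175 131  82]
spanner 0.71 [170, 202, 214, 249] [0.47  0.309 0.002] [157 154 152]
spanner 0.63 [302, 96, 329, 140] [ 0.768 -0.023  0.001] [156 153 150]
brush 0.82 [170, 202, 215, 247] [0.473 0.307 0.002] [156 152 151]
brush 0.29 [251, 137, 342, 170] [0.646 0.025 0.087] [177 177  67]
load 0.69 [255, 132, 343, 173] [0.648 0.02  0.003] [179 177  72]
load 0.48 [251, 99, 261, 112] [0.795 0.14  0.011] [138 135 134]
load 0.27 [441, 173, 466, 217] [ 0.547 -0.394  0.007] [179 138  90]
0.9
```

Run:
```python
from h import *
a=np.load('top.npz')['im']; b=np.load('scene.npz')['im']
save(cv2.resize(a[80:350,150:510],None,fx=2.2,fy=2.2,interpolation=cv2.INTER_CUBIC),'topc.png')
save(cv2.resize(b[90:350,190:470],None,fx=2.3,fy=2.3,interpolation=cv2.INTER_CUBIC),'scenec.png')
```

```text
(no output)
```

View pics/topc.png

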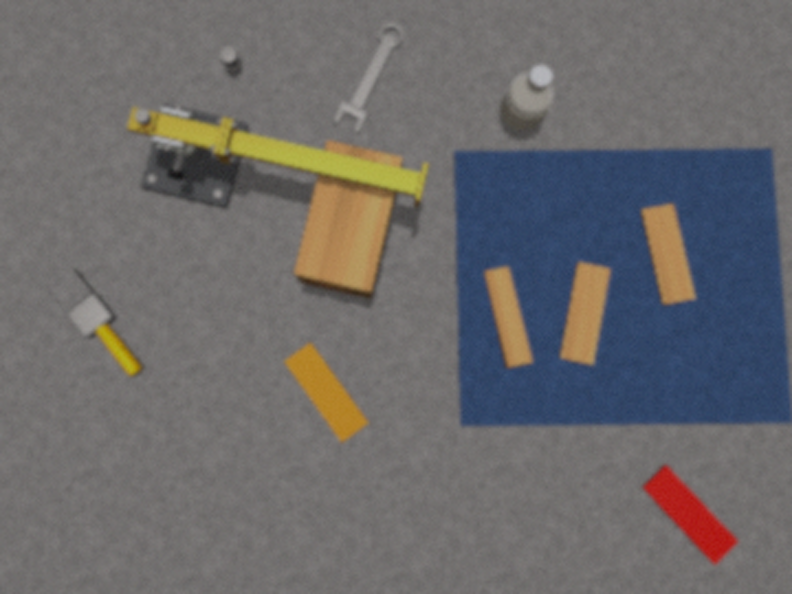

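View pics/scenec.png

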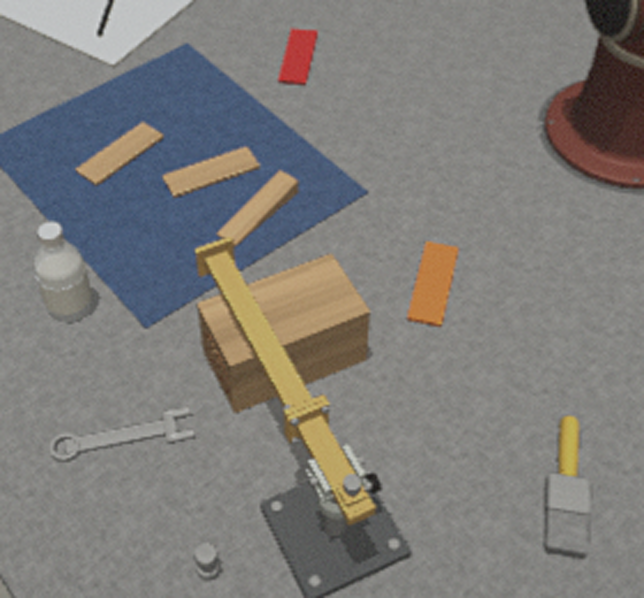

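The wood-coloured candidates are on the mat. In the top picture the packers are at about (415,222) and (452,196), and the narrower wedge is at (380,222). The orange (297,258) and red (461,312) look-alikes lie off the mat, so I leave them alone. The waveguide runs from the stand at left over the far part of the block. Next I measure with the wrist camera.

```bash
cat >> h.py <<'E'
def down(yaw): # tool pointing down, tool x axis at yaw
    c,s=np.cos(yaw),np.sin(yaw); return np.array([[c,s,0],[s,-c,0],[0,0,-1]])
def rect(P,m):
    """min-area rect of the masked points (world xy)"""
    q=P[m]; q=q[np.isfinite(q).all(1)]
    (c,(w,h),a)=cv2.minAreaRect(q[:,:2].astype(np.float32))
    if w<h: w,h,a=h,w,a+90
    return np.array(c),w,h,(np.deg2rad(a)+np.pi/2)%np.pi-np.pi/2,q
E
python3 - <<'E'
from h import *
print(status.current_orientation().round(2).tolist())
R=down(0.)
for k,p in enumerate([(0.47,-0.24,0.33),(0.43,-0.31,0.33),(0.50,0.0,0.36),(0.45,-0.03,0.36)]):
    manip.goto(np.array(p),R); manip.dwell(0.2)
    i=optics.camera_info('wrist')
    im,dp,P=cloud('wrist'); save(im,f'w{k}.png'); np.savez(f'w{k}.npz',im=im,P=P,T=i['T'])
    print(k,status.current_time(),i['T'][:3].round(3).tolist(),i['fx'])
    for n in (['packer1','wedge'] if k<2 else ['block','guide']):
        for r in optics.look_for(n,'wrist'):print(n,round(r['p'],2),np.round(r['rect']).tolist())
a=np.hstack([np.load(f'w{k}.npz')['im'] for k in (0,2)]); save(cv2.resize(a,(800,250),interpolation=cv2.INTER_AREA),'w02.png')
E
```

```text
[[-0.96, 0.28, -0.0], [0.28, 0.96, 0.0], [0.0, 0.0, -1.0]]
0 4.275 [[0.0, 0.947, 0.322, 0.553], [-1.0, 0.001, -0.001, -0.24], [-0.001, -0.322, 0.947, 0.46]] 356.1956977555498
packer1 0.94 [428.0, 27.0, 467.0, 135.0]
packer1 0.94 [85.0, 165.0, 168.0, 246.0]
packer1 0.74 [396.0, 263.0, 421.0, 306.0]
packer1 0.71 [336.0, 91.0, 388.0, 187.0]
packer1 0.6 [54.0, 0.0, 155.0, 37.0]
wedge 0.76 [267.0, 92.0, 306.0, 191.0]
1 5.0417 [[0.001, 0.947, 0.322, 0.514], [-1.0, 0.001, -0.001, -0.31], [-0.001, -0.322, 0.947, 0.46]] 356.1956977555498
packer1 0.8 [369.0, 0.0, 416.0, 100.0]
packer1 0.79 [349.0, 240.0, 420.0, 310.0]
packer1 0.76 [20.0, 135.0, 114.0, 219.0]
packer1 0.61 [280.0, 57.0, 331.0, 157.0]
packer1 0.43 [3.0, 0.0, 97.0, 95.0]
wedge 0.75 [208.0, 60.0, 252.0, 161.0]
wedge 0.18 [280.0, 54.0, 332.0, 160.0]
2 6.6083 [[-0.002, 0.946, 0.323, 0.583], [-1.0, -0.002, -0.002, -0.002], [-0.001, -0.323, 0.946, 0.49]] 356.1956977555498
block 0.96 [271.0, 0.0, 384.0, 158.0]
block 0.39 [168.0, 2.0, 423.0, 68.0]
guide 0.56 [167.0, 0.0, 423.0, 66.0]
guide 0.49 [497.0, 112.0, 562.0, 200.0]
guide 0.42 [447.0, 117.0, 479.0, 209.0]
3 7.3 [[0.0, 0.946, 0.323, 0.534], [-1.0, 0.001, -0.001, -0.03], [-0.002, -0.323, 0.946, 0.49]] 356.1956977555498
block 0.96 [243.0, 0.0, 346.0, 112.0]
guide 0.68 [360.0, 0.0, 384.0, 17.0]
```

View pics/w02.png

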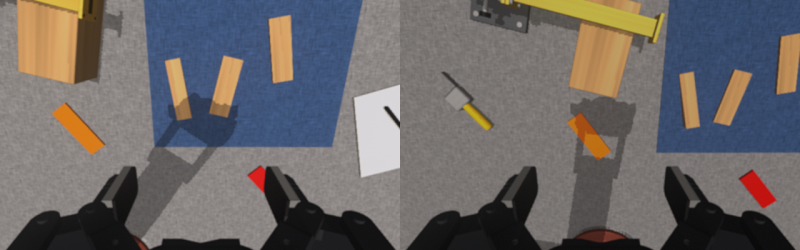

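The left picture (view 0) shows the wedge at about pixel (287,140), packers at (362,140) and (447,80), and orange and red at (127,205) and (408,285). The right picture (view 2) shows the block at (325,80), with the guide crossing its far end. Now I segment them.

Run:
```python
from h import *
# third guide view, centred on the guide
manip.goto(np.array([0.56,0.0,0.36]),down(0.)); manip.dwell(0.2)
im,dp,P=cloud('wrist'); save(im,'w4.png'); np.savez('w4.npz',im=im,P=P); print(status.current_time())
def wood(im):
    h=cv2.cvtColor(im,cv2.COLOR_RGB2HSV); return ((h[...,0]>8)&(h[...,0]<24)&(h[...,1]>60)&(h[...,2]>60)).astype(np.uint8)
for k,bx in [(0,[(428,27,467,135),(336,91,388,187),(267,92,306,191)]),(1,[(369,0,416,100),(280,57,331,157),(208,60,252,161)]),(2,[(536,50,585,160)])]:
    d=np.load(f'w{k}.npz'); im,P=d['im'],d['P']
    for (l,t,r,b) in bx:
        m=np.zeros((400,640),np.uint8); l-=5;t=max(t-5,0);r+=5;b+=5
        m[t:b,l:r]=((im[t:b,l:r,0].astype(int)-im[t:b,l:r,2])>12)
        n,lab,st,_=cv2.connectedComponentsWithStats(m); j=1+np.argmax(st[1:,4]); m=lab==j
        c,w,h,a,q=rect(P,m)
        u=np.array([np.cos(a),np.sin(a)]); s=(q[:,:2]-c)@u
        co=np.polyfit(s,q[:,2],1)
        print(k,(l,t),st[j].tolist(),'c',c.round(4),'wh',round(w,3),round(h,3),'yaw',round(a,3),'z',np.median(q[:,2]).round(4),'slope',co.round(4), 'ends',[np.median(q[(s>x-.008)&(s<x+.008),2]).round(4) for x in(-.05,0,.05)])
    mm=P[(im[...,2].astype(int)-im[...,0]>15)]; mm=mm[np.isfinite(mm).all(1)]; print('mat z',np.median(mm[:,2]).round(4))
for k in (2,3,4):
    d=np.load(f'w{k}.npz'); P=d['P'];im=d['im']
    near=(abs(P[...,0]-.58)<.12)&(abs(P[...,1])<.09)
    b=near&(abs(P[...,2]-.09)<.006); g=near&(P[...,2]>.109)&(P[...,2]<.15)
    print(k,b.sum(),g.sum())
    for nm,m in (('block',b),('guide',g)):
        if m.sum()<50: continue
        m=cv2.morphologyEx(m.astype(np.uint8),cv2.MORPH_OPEN,np.ones((5,5)))>0
        c,w,h,a,q=rect(P,m); print(nm,c.round(4),round(w,3),round(h,3),round(a,3),'z',np.percentile(q[:,2],[5,25,50,75,95]).round(4))
```

```text
8.1833
0 (423, 22) [429, 24, 40, 109, 3672] c [ 0.5465 -0.3956] wh 0.122 0.044 yaw 0.17 z 0.0094 slope [-0.0014  0.0093] ends [np.float64(0.0094), np.float64(0.0095), np.float64(0.0094)]
0 (331, 86) [335, 89, 55, 99, 3101] c [ 0.4742 -0.2904] wh 0.122 0.042 yaw -0.226 z 0.0096 slope [-0.0037  0.0094] ends [np.float64(0.0095), np.float64(0.0095), np.float64(0.0096)]
0 (262, 87) [264, 93, 43, 100, 2477] c [ 0.4694 -0.1933] wh 0.124 0.035 yaw 0.187 z 0.0149 slope [-0.1445  0.0154] ends [np.float64(0.0234), np.float64(0.0157), np.float64(0.0084)]
mat z 0.0035
1 (364, 0) [371, 0, 45, 101, 3509] c [ 0.5421 -0.3961] wh 0.113 0.043 yaw 0.172 z 0.0095 slope [0.0018 0.0094] ends [np.float64(0.0094), np.float64(0.0095), np.float64(0.0096)]
1 (275, 52) [281, 54, 52, 105, 3359] c [ 0.4743 -0.2894] wh 0.123 0.042 yaw -0.224 z 0.0096 slope [-0.0012  0.0095] ends [np.float64(0.0097), np.float64(0.0097), np.float64(0.0096)]
1 (203, 55) [204, 58, 48, 105, 2727] c [ 0.4705 -0.1924] wh 0.123 0.037 yaw 0.178 z 0.0149 slope [-0.141   0.0152] ends [np.float64(0.0231), np.float64(0.0156), np.float64(0.0083)]
mat z 0.0036
2 (531, 45) [531, 111, 33, 54, 1213] c [ 0.4997 -0.2986] wh 0.07 0.046 yaw -0.181 z 0.0092 slope [-0.007  0.009] ends [np.float64(nan), np.float64(0.0092), np.float64(nan)]
mat z 0.0033
2 10064 5737
block [ 0.5815 -0.0053] 0.16 0.09 -0.237 z [0.0903 0.0911 0.0916 0.0922 0.093 ]
guide [ 0.6327 -0.001 ] 0.183 0.041 1.286 z [0.1238 0.125  0.1256 0.1262 0.1384]
3 9163 179
block [5.593e-01 2.000e-04] 0.114 0.09 -0.237 z [0.0903 0.0911 0.0917 0.0922 0.0931]
guide [ 0.5947 -0.0793] 0.015 0.008 0.542 z [0.1145 0.122  0.1339 0.1396 0.1406]
4 9301 5292
block [ 0.5817 -0.0054] 0.16 0.09 -0.239 z [0.0903 0.0911 0.0916 0.0922 0.0929]
guide [0.6256 0.0024] 0.185 0.041 1.378 z [0.1242 0.1251 0.1256 0.1262 0.1369]
  return _methods._mean(a, axis=axis, dtype=dtype,
  ret = ret.dtype.type(ret / rcount)
```

View pics/w4.png

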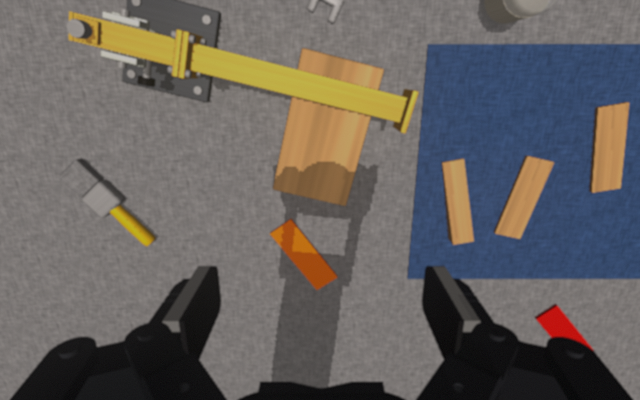

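The depth camera reads about 1.6 mm high throughout: mat 3.5 instead of 2, block top 91.6 instead of 90. The guide top is 34.0 mm above the block top in two views, so the gap is 34.0 − 12.7 ≈ 21.3 mm and needs two packers. Three wooden pieces lie on the mat. The one at pixel (457,200) slopes from 23 to 8 mm, so it is the wedge, with its thick end on the robot's side. The flat ones at (525,197) and (610,147) are 122 x 42 mm, about 6 mm thick and natural wood, so they are the packers. Orange (303,255) and red (565,325) are look-alikes. I confirm this in one enlarged crop and measure the finger height over the mat by touch.

```bash
cat >> h.py <<'E'
BC=np.array([0.5816,-0.0053]); BY=-0.238
def b2w(x,y,z): c,s=np.cos(BY),np.sin(BY); return np.array([BC[0]+c*x-s*y,BC[1]+s*x+c*y,z])
def w2b(p): c,s=np.cos(BY),np.sin(BY); d=np.asarray(p)[:2]-BC; return np.array([c*d[0]+s*d[1],-s*d[0]+c*d[1]])
def off(c,yaw,s,z): return np.array([c[0]+s*np.cos(yaw),c[1]+s*np.sin(yaw),z])
def feel(z_to,step=0.001,thr=2.0):
    p=status.current_eef_pos().copy(); f0=status.current_force()[2]
    while p[2]>z_to:
        p[2]-=step; manip.move_l(p,rate=0.02)
        if abs(status.current_force()[2]-f0)>thr: return p[2],status.current_force()[2]-f0
    return None
E
python3 - <<'E'
from h import *
im=np.load('w4.npz')['im']; save(cv2.resize(im[90:260,430:640],None,fx=3,fy=3,interpolation=cv2.INTER_CUBIC),'conf.png')
set_gripper(0.052)
c,y=(0.4743,-0.290),-0.225
manip.goto(off(c,y,-0.025,0.06),down(y)); print(status.current_time(),status.current_force().round(2),status.current_finger_gap())
manip.move_l(off(c,y,-0.025,0.022),rate=0.08); print(status.current_force().round(2))
print(feel(0.005),status.current_eef_pos().round(4),status.current_time())
E
```

```text
10.1917 [ 0.24  0.42 -0.46] 0.052026490018483196
[-0.25 -0.45 -0.16]
(np.float64(0.011507176533568537), np.float64(8.910621857290094)) [ 0.45   -0.2844  0.0126] 13.3167
```

View pics/conf.png

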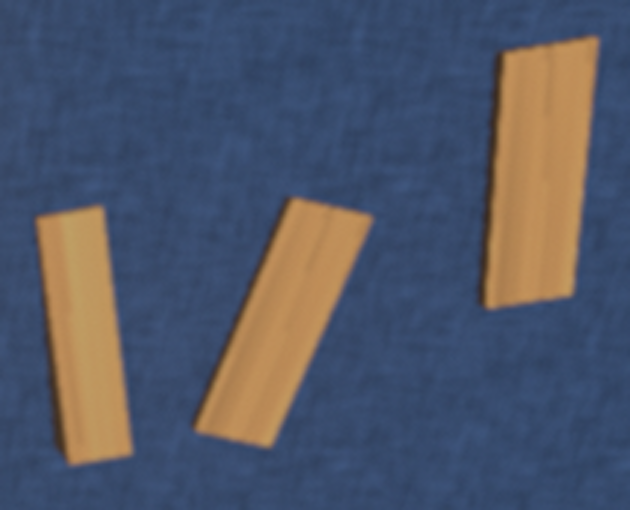

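The crop confirms it: the left piece is the wedge, with its thick end at the bottom of the picture, and the other two are flat packers. Now I place packer 1.

```bash
cat >> h.py <<'E'
def place(c,y,zs,s=-0.025,zg=0.0160,x_end=0.010,felt=True):
    """grip packer at s on its axis, slide it in on a surface zs high, lower until felt, let go"""
    if not felt:
        set_gripper(0.052)
        manip.goto(off(c,y,s,0.07),down(y)); manip.move_l(off(c,y,s,zg),rate=0.08)
    else: manip.move_l(off(c,y,s,zg),rate=0.03)
    set_gripper(0.03)
    print('gap',status.current_finger_gap(),'F',status.current_gripper_force(),status.current_eef_pos().round(4))
    dz=zg-0.002
    manip.move_l(off(c,y,s,0.20),rate=0.15); print('lift gap',status.current_finger_gap())
    R=down(BY)
    manip.goto(b2w(-0.040+s,0,0.20),R)
    manip.move_l(b2w(-0.040+s,0,zs+dz+0.004),rate=0.1)
    manip.move_l(b2w(x_end+s,0,zs+dz+0.004),rate=0.06); print('F slid',status.current_force().round(2))
    print('feel',feel(zs+dz-0.004,thr=1.5),status.current_eef_pos().round(4),w2b(status.current_eef_pos()).round(4))
E
python3 - <<'E'
from h import *
place((0.4743,-0.290),-0.225,0.090)
im,dp,P=cloud('wrist'); save(im,'p1.png'); print(status.current_time())
E
```

```text
gap 0.03758245213066328 F 60.38618445396423 [ 0.4502 -0.2846  0.0163]
lift gap 0.037611506831828886
F slid [-0.55  0.66 -0.58]
feel (np.float64(0.10379415145009761), np.float64(3.3759129284430807)) [ 0.567  -0.0017  0.1043] [-0.0151  0.0001]
19.525
```

View pics/p1.png

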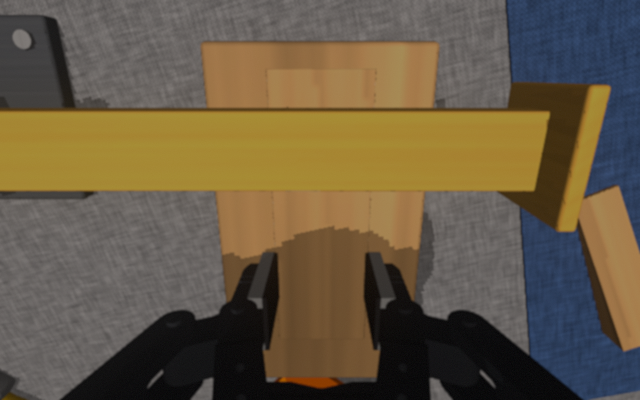

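The packer lies flat on the block, centred (pixels x 267–376), and reaches under the guide to row 70. I release it and place the second one.

Run:
```python
from h import *
set_gripper(0.052); p=status.current_eef_pos(); manip.move_l(b2w(-0.015,0,0.2),rate=0.2)
im,dp,P=cloud('wrist'); 
place((0.5465,-0.3956),0.17,0.096,felt=False)
set_gripper(0.052); manip.move_l(b2w(-0.015,0,0.2),rate=0.2)
manip.goto(b2w(-0.03,0,0.32),down(BY))
manip.dwell(0.15); im,dp,P=cloud('wrist'); save(im,'p2.png'); np.savez('p2.npz',im=im,P=P); print(status.current_time())
B=np.stack([w2b(x) for x in P.reshape(-1,3)]).reshape(400,640,2)
near=(abs(B[...,0])<.08)&(abs(B[...,1])<.045)
for n,lo,hi in (('block',.088,.0945),('pk1',.0955,.1005),('pk2',.1015,.107),('guide',.121,.130)):
    m=near&(P[...,2]>lo)&(P[...,2]<hi); m=cv2.morphologyEx(m.astype(np.uint8),cv2.MORPH_OPEN,np.ones((3,3)))>0
    if m.sum()>30: print(n,m.sum(),np.median(P[m][:,2]).round(4),np.percentile(B[m],[1,99],axis=0).round(4).tolist())
```

```text
gap 0.037293693859626074 F 60.43544411659241 [ 0.5226 -0.4006  0.0174]
lift gap 0.037487142828414935
F slid [-0.05 -0.17 -0.5 ]
feel (np.float64(0.11075912394904369), np.float64(4.712393957913745)) [ 0.5669 -0.0017  0.1114] [-0.0152  0.    ]
30.65
block 7722 0.0916 [[-0.0786, -0.044], [0.0795, 0.0442]]
pk2 4038 0.1036 [[-0.0491, -0.0196], [0.0687, 0.0194]]
guide 3239 0.1255 [[0.0329, -0.044], [0.0575, 0.0441]]
```

View pics/p2.png

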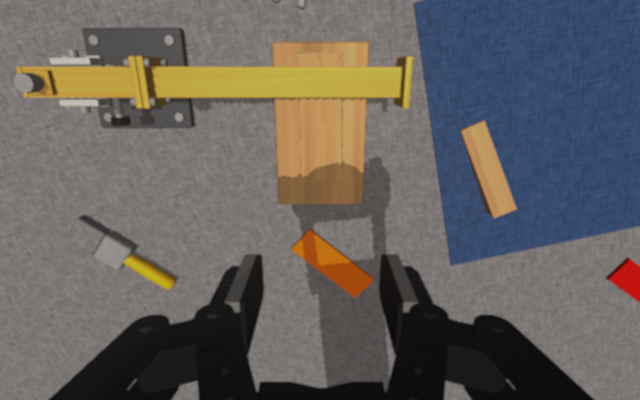

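Two packers are stacked flat, with their top 12.0 mm above the block and spanning block x −49 to +69. The wedge at (490,170) is unmoved. About 9.3 mm remains, so the tip should be near block x +74 mm when the wedge bears. Now the wedge.

Run:
```python
from h import *
c,y,s=(0.4700,-0.1930),0.18,-0.048; zg=0.0185; dz=zg-0.002; zs=0.102
set_gripper(0.046)
manip.goto(off(c,y,s,0.07),down(y)); manip.move_l(off(c,y,s,zg),rate=0.08)
set_gripper(0.02); print('gap',status.current_finger_gap(),status.current_gripper_force())
manip.move_l(off(c,y,s,0.22),rate=0.2); R=down(BY); t=-0.108
manip.goto(b2w(0.015+t,0,0.22),R)
manip.move_l(b2w(0.015+t,0,zs+dz+0.0025),rate=0.1)
manip.move_l(b2w(0.045+t,0,zs+dz+0.0025),rate=0.05)
print('F',status.current_force().round(2))
print('feel',feel(zs+dz-0.004,step=0.0007,thr=1.5),status.current_eef_pos().round(4),status.current_force().round(2))
im,dp,P=cloud('wrist'); save(im,'w_in.png'); print(status.current_time())
```

```text
gap 0.02885330291501498 59.983579739928246
F [-0.06  0.3  -0.11]
feel (np.float64(0.11864965998592364), np.float64(5.479351247002658)) [0.5204 0.0096 0.1195] [-2.98  1.03  5.37]
38.025
```

View pics/w_in.png

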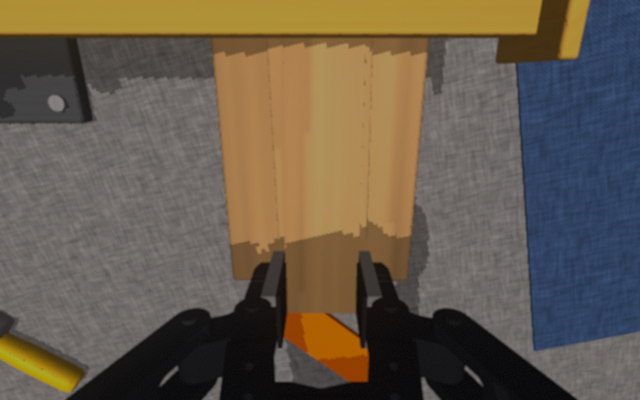

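The wedge sits centred on the packers with its tip under the guide (guide's near edge at row 37). I regrip it so that it lies flat, then push with force feedback.

Run:
```python
from h import *
t=-0.108; z=0.1190; ux=np.array([np.cos(BY),np.sin(BY),0])
set_gripper(0.040); manip.move_l(b2w(0.045+t,0,z),rate=0.03); set_gripper(0.02)
print('regrip',status.current_force().round(2),status.current_eef_pos().round(4))
z-=0.0005
manip.move_l(b2w(0.062+t,0,z),rate=0.03); f=status.current_force(); f0=-f@ux; print('slid',f.round(2),round(f0,2))
x=0.062
while x<0.092:
    x+=0.001; manip.move_l(b2w(x+t,0,z),rate=0.02)
    f=status.current_force(); F=-f@ux; print(round(x,4),'push',round(F,2),'fz',round(f[2],2))
    if F-f0>5.5: break
manip.dwell(0.5); f=status.current_force(); print('end',x,round(-f@ux,2),f.round(2),w2b(status.current_eef_pos()).round(4),status.current_time())
```

```text
regrip [-0.33  0.05  0.83] [0.5206 0.0095 0.1192]
slid [-1.7   1.25  4.5 ] 1.95
0.063 push 3.39 fz 5.74
0.064 push 3.65 fz 5.63
0.065 push 3.13 fz 6.02
0.066 push 3.99 fz 5.51
0.067 push 3.27 fz 5.82
0.068 push 3.35 fz 6.11
0.069 push 3.56 fz 6.01
0.07 push 2.95 fz 5.63
0.071 push 3.69 fz 6.28
0.072 push 3.75 fz 5.72
0.073 push 3.98 fz 6.61
0.074 push 4.64 fz 6.66
0.075 push 5.04 fz 7.08
0.076 push 8.15 fz 8.31
end 0.07600000000000001 7.19 [-6.99  1.68  7.85] [-0.0324  0.0001] 43.5083
```

Contact began at tip x ≈ 73 mm, as predicted. Allowing for friction from the downward press, the bearing force is only about 2 N, so I push a little further, to about 4 N.

Run:
```python
from h import *
t=-0.108; z=0.1185; ux=np.array([np.cos(BY),np.sin(BY),0])
def rd():
    f=np.mean([status.current_force() for _ in range(3)],0); P=-f@ux; return P,f[2],(P-0.6*f[2])/1.35
x=0.076
while x<0.084:
    x+=0.001; manip.move_l(b2w(x+t,0,z),rate=0.02); manip.dwell(0.15)
    r=rd(); print(round(x,4),np.round(r,2))
    if r[2]>4: break
manip.dwell(0.5); print(np.round(rd(),2),status.current_finger_gap(),w2b(status.current_eef_pos()).round(4))
im,dp,P=cloud('wrist'); save(im,'fin.png'); im2,_,P2=cloud('top')
for nm,PP in(('wrist',P),('top',P2),('top0',np.load('top.npz')['P'])):
    B=np.stack([w2b(q) for q in PP.reshape(-1,3)]).reshape(400,640,2)
    for n,xl,xh,yl,yh,zl,zh in (('guide',.036,.054,-.02,.02,.118,.14),('blk',-.07,.02,-.042,-.026,.085,.097)):
        m=(B[...,0]>xl)&(B[...,0]<xh)&(B[...,1]>yl)&(B[...,1]<yh)&(PP[...,2]>zl)&(PP[...,2]<zh); print(nm,n,m.sum(),np.median(PP[m][:,2]).round(4))
print(status.current_time())
```

```text
0.077 [7.74 8.63 1.9 ]
0.078 [9.26 9.18 2.78]
0.079 [10.3  10.28  3.06]
0.08 [11.82 11.24  3.76]
0.081 [12.77 12.84  3.75]
0.082 [13.27 13.06  4.02]
[14.58 13.16  4.95] 0.02843693868095001 [-0.0282  0.0002]
wrist guide 6589 0.1263
wrist blk 3989 0.0915
top guide 0 nan
top blk 62 0.0896
top0 guide 121 0.1238
top0 blk 231 0.0904
46.5083
  return _methods._mean(a, axis=axis, dtype=dtype,
  ret = ret.dtype.type(ret / rcount)
```

View pics/fin.png

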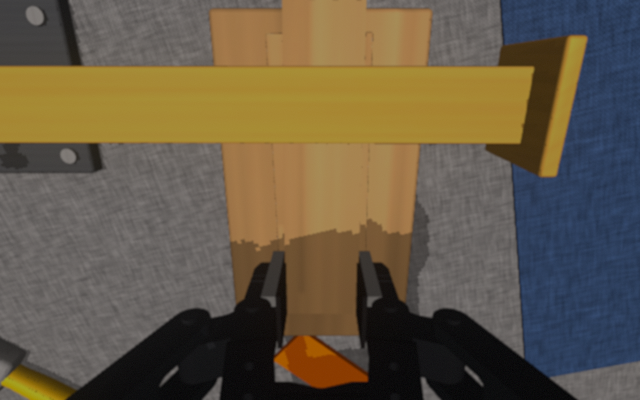

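The guide now stands 34.8 mm above the block against 33.95 mm before. That is a 0.85 mm lift, or about 4 N of bearing. The picture shows the wedge centred, poking out beyond the guide (row 5), with the fingers at its back, well clear of the guide. I hand it in.

```bash
python3 -c "
from h import *
print(ticket.job_done(), status.current_time())"
```

```text
the job is handed in; nothing more can be done
the job is handed in; nothing more can be done
```

The job is handed in at about 46.5 s: two packers lie stacked flat on the block, and the gripper is still holding the wedge pushed in, bearing on the waveguide at an estimated 4–5 N with the waveguide lifted about 0.85 mm; the hand-in gave no verdict.

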